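# Show a filling nozzle to the inspection camera

## Task

Before the next batch of meals is filled, take the square-headed filling nozzle out of the white rack and hold it up to the inspection camera: mouth towards the lens, in line with the camera's optical axis, with the mouth at the focus point 120 mm in front of the lens. Do not touch the camera, leave the two round-headed nozzles seated in the rack, and finish while still holding the nozzle there, quite still.

Things in the scene. Friction and masses are not known exactly. Their poses are not given: they have to be found in the camera images.
- nozzle_square: Nozzle to show: steel, 0.15-0.31 kg, all on its z axis (from mouth to head, up in the rack). Origin: centre of the underside of its flange (47 mm round, z 0-6 mm), which rests on the rack. Head: square block 32 x 32 mm, z 6-48 mm, flats facing x and y, dark inlet on top. Below: 31 mm barrel tapering to a 15 mm spout, mouth at z -70 mm. Loose in any of the three holes (2 mm play); lifts straight out
- nozzle_mouth (a point): Centre of the mouth of the square-headed nozzle, on its axis 70 mm below its origin; axes as the nozzle's
- nozzle_slim: Another steel nozzle in the rack, to be left: same flange and spout, round head 26 mm across and 42 mm tall above the flange. Origin at the underside of the flange, z up
- nozzle_low: Another steel nozzle in the rack, to be left: same flange and spout, round head 38 mm across and 20 mm tall above the flange. Origin at the underside of the flange, z up
- rack: Fixed white plastic rack on the bench, 90 mm (its x) by 290 mm (its y), top face 85 mm above the bench, plate 12 mm thick with three equal 35 mm through holes in a row along y at y = -95, 0 and 95 mm. Origin at bench level under its centre, z up
- camera_head: Head of the fixed inspection camera: grey housing behind a black ring light 72 mm across with the lens in its middle. Origin: centre of the lens face, 115 mm above the bench. z is the optical axis, pointing out of the lens, up and back towards the robot's side, 35 degrees from vertical; its heading varies. All of the camera lies behind the lens face (negative z)
- camera_stand: Fixed stand that carries the camera head: steel foot 130 x 130 x 14 mm and a short post. Origin at bench level, straight below the lens; the foot's centre is 15 mm along its x; z up
- focus_point (a point): The focus point in the air in front of the lens, on the optical axis 120 mm out from the lens face, 213 mm above the bench; axes as the camera head's
Mind the look-alikes: they are no part of the job. What is shaped like the nozzle_square but green or purple is not meant. Of the things that look like the camera_stand, the larger one is meant.

How it is judged:
On the way:
1. the square-headed nozzle is drawn out of its hole, in the fingers (z of nozzle_mouth in the frame of rack above 0.09 m and contact force between nozzle_square and the fingers above 1 N and contact force between nozzle_square and rack below 0.1 N), for 0.1 s.
At the end, for the whole second after the job is handed in: The square-headed nozzle is held still in the air by the fingers alone, its mouth within 14 mm of the focus point, its axis within 8 degrees (0.14 rad) of the optical axis, mouth end towards the lens; the two round-headed nozzles still sit in the rack (distance between nozzle_mouth and focus_point below 0.014 m and angle between the z axis of nozzle_square and the z axis of camera_head, either way round below 0.14 rad and z of nozzle_square in the frame of camera_head above 0.15 m and height (world z) of nozzle_mouth above 0.19 m and contact force between nozzle_square and the fingers above 1 N and contact force between nozzle_square and rack below 0.1 N and contact force between nozzle_square and camera_stand below 0.1 N and contact force between nozzle_square and nozzle_slim below 0.1 N and contact force between nozzle_square and nozzle_low below 0.1 N and linear speed of nozzle_square below 0.02 m/s and angular speed of nozzle_square below 0.15 rad/s and z of nozzle_slim in the frame of rack between 0.08 and 0.09 m and z of nozzle_low in the frame of rack between 0.08 and 0.09 m); the arm keeps its last pose, push and grip.
It fails at once if the camera is touched (contact force between camera_stand and anything else above 1 N).
It fails at once if a round-headed nozzle is lifted or disturbed in the rack (distance of nozzle_slim from where it was at the start of the episode above 0.012 m).
It fails at once if a round-headed nozzle is lifted or disturbed in the rack (distance of nozzle_low from where it was at the start of the episode above 0.012 m).
It also fails if it takes over 32 s, if anything falls off the work surface, if the arm or the gripper's body presses on something with over 40 N, if the wrist force passes 120 N, or if a joint passes its speed limit or range.

## Robot

A 7-joint arm with a two-finger parallel gripper is mounted at the origin on the work surface. World frame = base frame: x ahead of the robot, y to its left, z up, the work surface at z = 0. Lengths are in m, angles in rad, forces in N, time in s.
With the tool pointing down it reaches from about 0.425 to 1.025 m from the base axis. Payload 9.4 kg.
Tool frame: the origin (TCP) lies at the very end of the fingers, on their centre line; the grasp point (between the pads) lies 19 mm behind it (bot.grip_point_offset is the distance from the TCP to the grasp point, in m); z points along the fingers, x is the direction in which the jaws open and shut, and the axes are right-handed (so a half turn about z gives the same grasp; the last joint's range is limited). The gripper opens to 85 mm and grips with 20 to 120 N. Pads are 22 mm wide; open, the fingers measure 114 mm over their backs; the gripper's body (76 mm by 85 mm) begins 54 mm behind the grasp point. The pads swing forward as they close: fully open they stand 13 mm farther back than shut.
Start: joints at [-1.213, 0.599, -0.003, 1.599, 0.002, 0.943, -0.08], TCP at [0.305, 0.658, 0.208] pointing down, gripper open.
Joint ranges: [-2.57, 2.57], [-0.35, 1.97], [-1.29, 1.29], [0.11, 2.56], [-1.05, 4.19], [0.11, 1.86], [-2.63, 2.63]. Speed limits (rad/s): [2.22, 2.22, 3.01, 3.01, 3.14, 3.14, 3.14].

## Interface

Orientations are given as a rotation vector (axis times angle).
In Python, from workcell import bot gives the robot as it stands. Calls block until the motion is done:
- bot.move_pose(position, orientation): joint-space move of the TCP to a pose.
- bot.move_l(position, velocity=0.15, attitude=None, contact_N=None): straight line of the TCP; attitude=None keeps the orientation; velocity is the mean speed in m/s. With contact_N (N) it stops when the force on the tool has changed by that much, and returns True; else False.
- bot.movej(angles): joint-space move.
- bot.open_gripper() and bot.gripper_close(strength=None): open the fingers fully, or close them until they stop; strength is the grip in N (None keeps the last).
- bot.hold(seconds).
- bot.inverse_kinematics(position, orientation): joint angles nearest the present ones, or None.
- bot.state(): the state.
- bot.capture(name): name is "side" or "top" or "wrist"; returns a dict with "frame" (384x512x3 uint8, blue, green, red), "fov_y" (degrees; the focal length in pixels is half the picture's height over the tangent of half this angle, whatever the lens; pixels are square), "cx", "cy" (the principal point, pixels), "rvec" (rotation vector, rad) and "tvec" (3), from world to camera coordinates, as OpenCV has them. Camera axes: x right, y down, z forward; pixel columns grow to the right and rows downward; lengths in m; the calibration is good to about 2 mm. A picture is of the moment at which its call begins. There is no depth.
A pose or a line that the arm cannot do raises bot.IKError and nothing moves.
- bot.job_done(): hands the job in, once; it reports no verdict.
The state is a dict: "clock": time; "qpos": joint angles; "qvel": joint speeds; "tau": joint torques, N m; "ee_pos": TCP position; "orientation": TCP orientation; "force": force on the tool from outside, world axes, zero at the start; "torque": the same for the moment, N m; "width": opening from 0.0 (shut) to 1.0 (fully open).
Only numpy, scipy, OpenCV 4.12 (cv2) and the standard library are available. Lean on these libraries where they do the work, as an engineer would, in place of code of your own. Each camera call takes 0.05 s, during which the arm holds its last target.

## Working session

There is one attempt and no reset: what is moved stays moved. The work goes in short steps, each a Python script; the robot and the scene stay as the last script left them, time stands still between calls to the robot, and variables do not carry over. Pictures are saved under pics/ and viewed, and the job is handed in when it is done.

```bash
mkdir -p pics; ls; python3 - <<'E'
from workcell import bot
import cv2,pickle
for n in("side","top","wrist"):
    c=bot.capture(n); pickle.dump(c,open(f"pics/{n}0.pkl","wb")); cv2.imwrite(f"pics/{n}0.png",c["frame"])
    print(n,c["fov_y"],c["cx"],c["cy"],c["rvec"],c["tvec"])
print(bot.state())
E
```

```text
pics
side 42.164847231892466 256.30898432198245 187.48735965964872 [ 2.1967517  -0.18605723  0.11501409] [-0.56610785  0.12368768  1.2613483 ]
top 47.76643264372187 252.13878326112166 183.33750148815017 [ 2.10966134 -2.14582327  0.20688368] [-0.03827329  0.56249114  1.01384964]
wrist 68.00465801211199 251.93198611293465 189.97281950642466 [-2.43388385 -1.55347101 -0.22685536] [-0.72479726 -0.03839249  0.37871921]
{'clock': 0.15, 'qpos': array([-1.21273038,  0.59998849, -0.00258134,  1.59995492,  0.00178152,
        0.94288868, -0.07976397]), 'qvel': array([ 0.00030422, -0.0005929 , -0.00053034, -0.00435795, -0.00039429,
        0.00092917, -0.00179872]), 'tau': array([ 3.60321013e-03, -7.76996970e+01,  1.56700943e+00, -2.58238614e+01,
        1.25168767e-02,  6.82217680e-03,  9.39922188e-06]), 'ee_pos': array([0.30518766, 0.65720757, 0.2073776 ]), 'orientation': array([ 2.64755436e+00,  1.68980867e+00, -1.56536698e-03]), 'force': array([-0.41075579,  0.28033029,  0.76871705]), 'torque': array([-0.02307239, -0.04919566,  0.02242007]), 'width': 1.003631572145176}
```

View pics/side0.png

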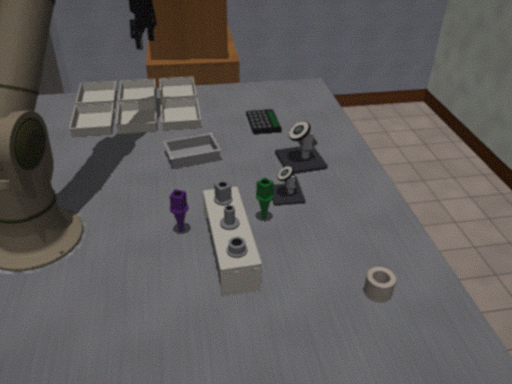

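View pics/top0.png

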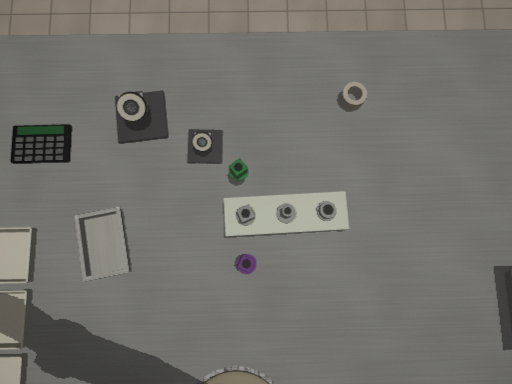

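View pics/wrist0.png

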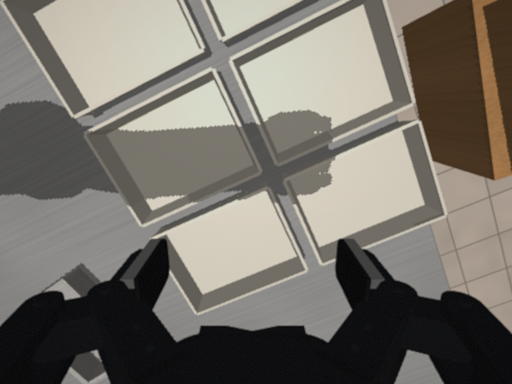

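```bash
python3 - <<'E'
import cv2
t=cv2.imread("pics/top0.png"); s=cv2.imread("pics/side0.png")
cv2.imwrite("pics/c1.png",cv2.resize(t[180:245,215:355],None,fx=5.5,fy=5.5,interpolation=cv2.INTER_CUBIC))
cv2.imwrite("pics/c2.png",cv2.resize(t[80:180,105:255],None,fx=5,fy=5,interpolation=cv2.INTER_CUBIC))
cv2.imwrite("pics/c3.png",cv2.resize(s[170:295,160:290],None,fx=4.5,fy=4.5,interpolation=cv2.INTER_CUBIC))
cv2.imwrite("pics/c4.png",cv2.resize(s[110:210,250:350],None,fx=5,fy=5,interpolation=cv2.INTER_CUBIC))
E
```

```text
(no output)
```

View pics/c1.png

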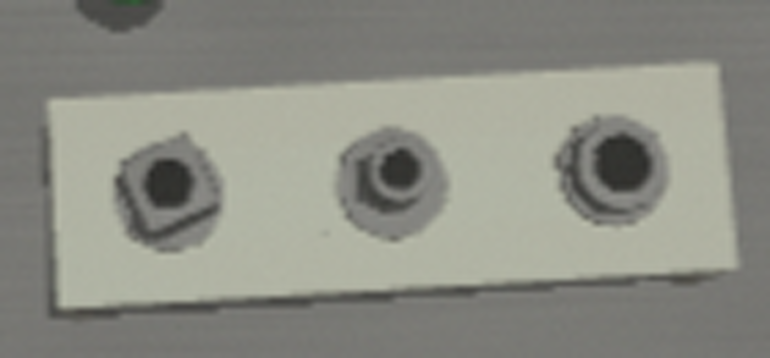

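View pics/c2.png

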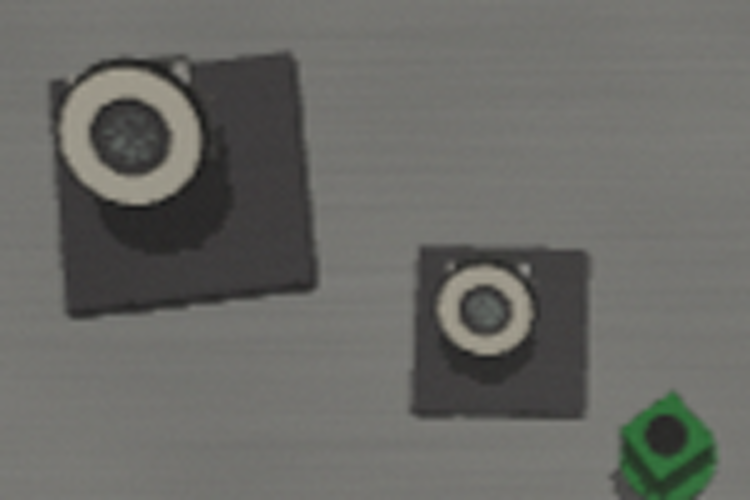

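View pics/c3.png

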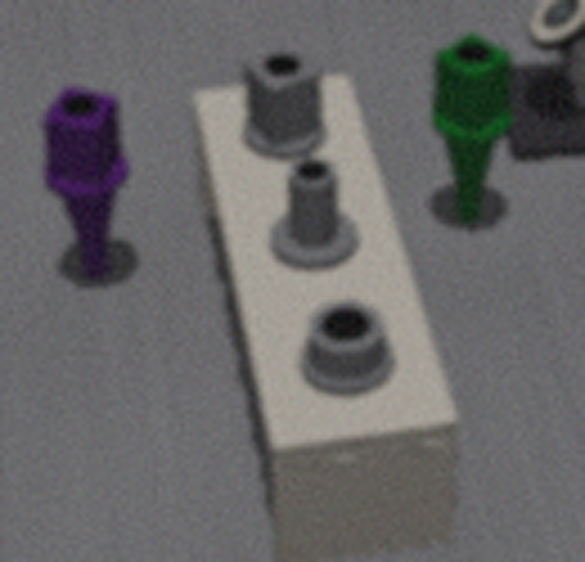

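View pics/c4.png

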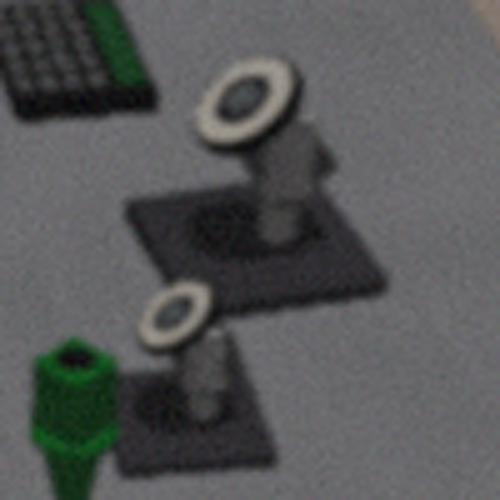

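```bash
cat > h.py <<'E'
import numpy as np,cv2,pickle
from scipy.spatial.transform import Rotation as R
from scipy.optimize import least_squares
def K(c):
    f=192/np.tan(np.radians(c["fov_y"]/2)); return np.array([[f,0,c["cx"]],[0,f,c["cy"]],[0,0,1.]])
def ld(n): return pickle.load(open(f"pics/{n}.pkl","rb"))
def proj(c,p): return cv2.projectPoints(np.asarray(p,float).reshape(-1,3),np.array(c["rvec"]),np.array(c["tvec"]),K(c),None)[0].reshape(-1,2)
def ray(c,uv):
    Rm=cv2.Rodrigues(np.array(c["rvec"]))[0]; t=np.array(c["tvec"]).ravel()
    d=Rm.T@np.linalg.inv(K(c))@np.array([*uv,1.]); return -Rm.T@t,d
def atz(c,uv,z):
    o,d=ray(c,uv); return o+d*(z-o[2])/d[2]
def cr(uv,s,o): return (np.asarray(uv,float)+.5)/s-.5+np.array(o)
def tri(obs):
    A=[];b=[]
    for c,uv in obs:
        o,d=ray(c,uv); d=d/np.linalg.norm(d); P=np.eye(3)-np.outer(d,d); A.append(P); b.append(P@o)
    return np.linalg.lstsq(np.vstack(A),np.hstack(b),rcond=None)[0]
E
python3 - <<'E'
from h import *
T=ld("top0");S=ld("side0")
c1=lambda p:cr(p,5.5,(215,180)); c2=lambda p:cr(p,5,(105,80)); c3=lambda p:cr(p,4.5,(160,170)); c4=lambda p:cr(p,5,(250,110))
print("rack top corners");
q=[atz(T,c1(p),.085) for p in [(47,99),(717,63),(738,268),(58,310)]]
for a in q: print(a)
print([np.linalg.norm(q[i]-q[i-1]) for i in range(4)])
qs=[atz(S,c3(p),.085) for p in [(195,92),(348,76),(456,418),(275,447)]]
for a in qs: print("side",a)
for n,p,z in (("sq",(168,182),.133),("slim",(400,168),.133),("low",(623,162),.111)): print(n,atz(T,c1(p),z))
for n,p,z in (("sq",(283,65),.133),("slim",(314,171),.133),("low",(346,322),.111)): print(n,"side",atz(S,c3(p),z))
k=[atz(T,c1(p),.133) for p in [(119,180),(185,138),(217,205),(150,236)]]
for a in k: print(a)
for i in range(4): d=k[i]-k[i-1]; print("head",np.linalg.norm(d),np.degrees(np.arctan2(d[1],d[0])))
print("foot")
f=[atz(T,c2(p),.014) for p in [(292,53),(316,288),(68,317)]]
f+= [atz(S,c4(p),.014) for p in [(387,285),(210,310),(128,203)]]
for a in f: print(a)
for i in (1,2,4,5):d=f[i]-f[i-1]; print(np.linalg.norm(d),np.degrees(np.arctan2(d[1],d[0])))
L=tri([(T,c2((130,136))),(S,c4((242,97)))])
print("lens",L,proj(T,L),proj(S,L), c2((130,136)),c4((242,97)),"top@.115",atz(T,c2((130,136)),.115),atz(S,c4((242,97)),.115))
E
```

```text
rack top corners
[0.52245646 0.02175049 0.085     ]
[ 0.53339615 -0.26790808  0.085     ]
[ 0.44483884 -0.27179808  0.085     ]
[0.43202568 0.0175718  0.085     ]
[np.float64(0.09052726799864969), np.float64(0.28986508073290146), np.float64(0.0886427019184665), np.float64(0.2896534242485749)]
side [0.43616417 0.01437676 0.085     ]
side [0.52523926 0.01616761 0.085     ]
side [ 0.53611278 -0.26854403  0.085     ]
side [ 0.44793387 -0.27372137  0.085     ]
sq [ 0.47998885 -0.03015062  0.133     ]
slim [ 0.48413758 -0.12493149  0.133     ]
low [ 0.48780177 -0.2202605   0.111     ]
sq side [ 0.48238551 -0.03340597  0.133     ]
slim side [ 0.48678463 -0.1285614   0.133     ]
low side [ 0.48980528 -0.22086358  0.111     ]
[ 0.4811437  -0.01019642  0.133     ]
[ 0.4979499  -0.03736623  0.133     ]
[ 0.4702519  -0.04994594  0.133     ]
[ 0.45809564 -0.02252506  0.133     ]
head 0.026138254902580815 28.142779586798856
head 0.03194756564116771 -58.26066595603326
head 0.030420851257602226 -155.57370031663044
head 0.029994648035422837 113.90872210433496
foot
[0.82422278 0.18381067 0.014     ]
[0.69451737 0.16873357 0.014     ]
[0.68092105 0.2966973  0.014     ]
[0.82374691 0.17176638 0.014     ]
[0.71098761 0.16213167 0.014     ]
[0.68732429 0.2878541  0.014     ]
0.13057875577420772 -173.3696337828261
0.1286840175068138 96.06499740850029
0.11317016178720901 -175.11622562896392
0.12792999450845854 100.65943298941659
lens [0.74266324 0.24034924 0.11249106] [[130.60611772 106.3806497 ]] [[297.6865543  129.10844544]] [130.6 106.8] [298. 129.] top@.115 [0.74065019 0.23962271 0.115     ] [0.7425208  0.23655036 0.115     ]
```

```bash
cat >> h.py <<'E'
def down(psi): return R.from_euler('z',psi,degrees=True)*R.from_matrix(np.diag([1.,-1,-1]))
def final(head_deg,roll):
    # a: optical axis; tool z = -a ; roll of tool about its z (deg)
    h=np.radians(head_deg); s,c=np.sin(np.radians(35)),np.cos(np.radians(35))
    a=np.array([s*np.cos(h),s*np.sin(h),c])
    z=-a; y=np.cross(z,[np.cos(h),np.sin(h),0]); y/=np.linalg.norm(y); x=np.cross(y,z)
    return a,R.from_matrix(np.stack([x,y,z],1))*R.from_euler('z',roll,degrees=True)
E
python3 - <<'E'
from h import *
T=ld("top0");S=ld("side0")
# ring fit
obs=[]
for n,C,c0,box in(("top",T,(130.6,106.8),18),("side",S,(298,129),14)):
    g=cv2.cvtColor(C["frame"],cv2.COLOR_BGR2GRAY)
    x,y=int(c0[0])-box,int(c0[1])-box
    g=cv2.resize(g[y:y+2*box,x:x+2*box],None,fx=8,fy=8,interpolation=cv2.INTER_CUBIC)
    m=cv2.threshold(g,0,255,cv2.THRESH_OTSU)[1]
    cs,_=cv2.findContours(m,cv2.RETR_EXTERNAL,cv2.CHAIN_APPROX_NONE); k=max(cs,key=cv2.contourArea)[:,0]
    e=cv2.fitEllipse(k); print(n,cr(e[0],8,(x,y)),np.array(e[1])/8,e[2])
    obs.append((C,cr(k,8,(x,y))))
th=np.linspace(0,2*np.pi,181)
def circ(p):
    L=p[:3];r=p[3];h=p[4];t=p[5]
    a=np.array([np.sin(t)*np.cos(h),np.sin(t)*np.sin(h),np.cos(t)]);u=np.array([-np.sin(h),np.cos(h),0]);v=np.cross(a,u)
    return L+r*(np.cos(th)[:,None]*u+np.sin(th)[:,None]*v)
from scipy.spatial import cKDTree
def res(p,full=True):
    o=[]
    for C,k in obs: o.append(cKDTree(proj(C,circ(p)) if 1 else 0).query(k[::4])[0])
    return np.hstack(o)
for tf in (0,1):
  f=(lambda p:res(np.r_[p,np.radians(35)])) if not tf else res
  p0=[.742,.239,.115,.033,np.radians(186)]+([.6] if tf else [])
  s=least_squares(f,p0,x_scale=[.01,.01,.01,.01,.1]+([.1] if tf else []),diff_step=1e-4)
  print(s.x[:4],np.degrees(s.x[4:]),np.sqrt(np.mean(s.fun**2)))
from workcell import bot
L=np.array([.742,.239,.115]); 
for r in range(-180,180,30):
    a,Q=final(186.4,r); q=bot.inverse_kinematics(L+.202*a,Q.as_rotvec()); print(r,None if q is None else np.round(q,2))
for psi in (27,117,-153,-63):
    q=bot.inverse_kinematics([.481,-.032,.3],down(psi).as_rotvec()); print(psi,None if q is None else np.round(q,2))
    q=bot.inverse_kinematics([.481,-.032,.097],down(psi).as_rotvec()); print(psi,None if q is None else np.round(q,2))
E
```

```text
top [130.55608368 106.71937561] [26.31957054 28.88341522] 123.57087707519531
side [295.93150425 126.64093685] [27.69183922 33.17427063] 51.376651763916016
[0.73693044 0.23627143 0.12247303 0.03929278] [258.88112479] 2.9182209981327607
[0.73639165 0.23617775 0.12346761 0.04106166] [260.03345391  61.94114778] 2.341468548587239
-180 [-1.02  0.33  0.6   2.17  0.29  0.13 -0.67]
-150 [-1.07  0.34  0.67  2.18  0.05  0.12 -0.95]
-120 [-1.11  0.35  0.73  2.18 -0.22  0.12 -1.21]
-90 [-1.16  0.37  0.82  2.18 -0.54  0.13 -1.41]
-60 [-1.23  0.41  0.93  2.18 -0.9   0.17 -1.57]
-30 [-0.41  0.29 -0.2   2.14  1.15  0.35  2.16]
0 [-0.51  0.29 -0.07  2.15  1.1   0.31  1.68]
30 [-0.62  0.29  0.07  2.15  1.04  0.27  1.22]
60 [-0.73  0.29  0.21  2.16  0.94  0.23  0.78]
90 [-0.84  0.3   0.35  2.17  0.81  0.19  0.39]
120 [-0.91  0.31  0.45  2.17  0.66  0.16  0.02]
150 [-0.97  0.32  0.53  2.17  0.49  0.14 -0.34]
27 [-0.36  0.2   0.38  2.04 -0.09  0.92  0.54]
27 [-0.14  0.5   0.12  2.25 -0.14  0.4   0.57]
117 [-0.17  0.2   0.14  2.03 -0.03  0.92  2.03]
117 [ 0.11  0.5  -0.22  2.24  0.26  0.43  1.72]
-153 [-0.89  0.34  1.14  2.06 -0.38  0.96 -2.23]
-153 [-0.64  0.68  0.92  2.28 -0.97  0.65 -1.65]
-63 [-0.7   0.25  0.81  2.06 -0.22  0.93 -0.86]
-63 [-0.36  0.53  0.44  2.27 -0.53  0.44 -0.59]
```

```bash
python3 - <<'E'
import cv2
t=cv2.imread("pics/top0.png"); s=cv2.imread("pics/side0.png")
a=cv2.resize(t[85:130,108:153],None,fx=8,fy=8,interpolation=cv2.INTER_CUBIC)
b=cv2.resize(s[112:157,280:325],None,fx=8,fy=8,interpolation=cv2.INTER_CUBIC)
cv2.imwrite("pics/ring.png",cv2.hconcat([a,b]))
E
```

```text
(no output)
```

View pics/ring.png

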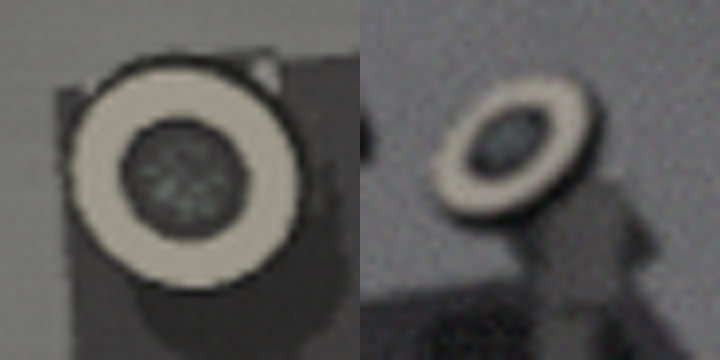

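```bash
cat > ring.py <<'E'
from h import *
from scipy.spatial import cKDTree
T=ld("top0");S=ld("side0")
obs=[]
for n,C,o,thr in(("top",T,(108,85),125),("side",S,(280,112),125)):
    g=cv2.cvtColor(C["frame"],cv2.COLOR_BGR2GRAY)
    g=cv2.resize(g[o[1]:o[1]+45,o[0]:o[0]+45],None,fx=8,fy=8,interpolation=cv2.INTER_CUBIC)
    cv2.imwrite(f"pics/thr_{n}.png",(g>thr)*255)
    nl,lab,st,ce=cv2.connectedComponentsWithStats(((g>thr)*255).astype(np.uint8))
    i=1+np.argmin([abs(np.linalg.norm(c-(186,178) if n=="top" else c-(152,145))) for c in ce[1:]])
    k=cv2.findContours((lab==i).astype(np.uint8),cv2.RETR_EXTERNAL,cv2.CHAIN_APPROX_NONE)[0]; k=max(k,key=cv2.contourArea)[:,0]
    e=cv2.fitEllipse(k); print(n,e)
    obs.append((C,cr(k,8,o)))
th=np.linspace(0,2*np.pi,721)
def circ(p):
    L=p[:3];r=p[3];h=p[4];t=p[5]
    a=np.array([np.sin(t)*np.cos(h),np.sin(t)*np.sin(h),np.cos(t)]);u=np.array([-np.sin(h),np.cos(h),0]);v=np.cross(a,u)
    return L+r*(np.cos(th)[:,None]*u+np.sin(th)[:,None]*v)
def res(p): return np.hstack([cKDTree(proj(C,circ(p))).query(k[::4])[0] for C,k in obs])
for tf in (0,1):
  f=(lambda p:res(np.r_[p,np.radians(35)])) if not tf else res
  p0=[.742,.239,.115,.031,np.radians(186)]+([.6] if tf else [])
  s=least_squares(f,p0,x_scale=[.01,.01,.01,.01,.1]+([.1] if tf else []),diff_step=1e-4)
  print(s.x[:4],np.degrees(s.x[4:]),np.sqrt(np.mean(s.fun**2)))
E
python3 ring.py
```

```text
top ((184.15621948242188, 177.45155334472656), (204.09249877929688, 224.0611572265625), 125.5645523071289)
side ((148.74049377441406, 141.72744750976562), (99.30403900146484, 165.0290069580078), 52.23987579345703)
[0.74241104 0.24073651 0.1108653  0.03192059] [184.6252549] 0.2986218739990953
[0.74240973 0.240743   0.11089326 0.03187683] [184.64501163  34.21531598] 0.29627291647321713[ WARN:0@0.834] global loadsave.cpp:1063 imwrite_ Unsupported depth image for selected encoder is fallbacked to CV_8U.
```

```bash
python3 - <<'E'
from h import *
from workcell import bot
s=bot.state(); p=s["ee_pos"].copy(); p[2]=.32
bot.move_l(p,velocity=.2)
bot.move_pose([.481,-.032,.30],down(27).as_rotvec())
bot.hold(.2)
s=bot.state(); print(s["clock"],s["ee_pos"],s["qpos"].round(2))
c=bot.capture("wrist"); pickle.dump(c,open("pics/wrist1.pkl","wb")); cv2.imwrite("pics/wrist1.png",c["frame"])
hd=[proj(c,[.481,-.032,z])for z in(.133,.085)]; print(hd)
E
```

```text
3.5833 [ 0.48117541 -0.03157136  0.29994382] [-0.45  0.21  0.49  2.05 -0.12  0.92  0.58]
[array([[250.79309772, 168.38206618]]), array([[250.92513202, 160.81586166]])]
```

View pics/wrist1.png

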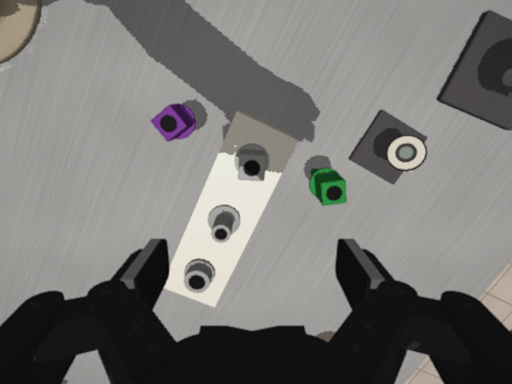

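```bash
python3 - <<'E'
import cv2
t=cv2.imread("pics/wrist1.png")
cv2.imwrite("pics/w1c.png",cv2.resize(t[135:195,220:290],None,fx=8.5,fy=8.5,interpolation=cv2.INTER_CUBIC))
E
```

```text
(no output)
```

View pics/w1c.png

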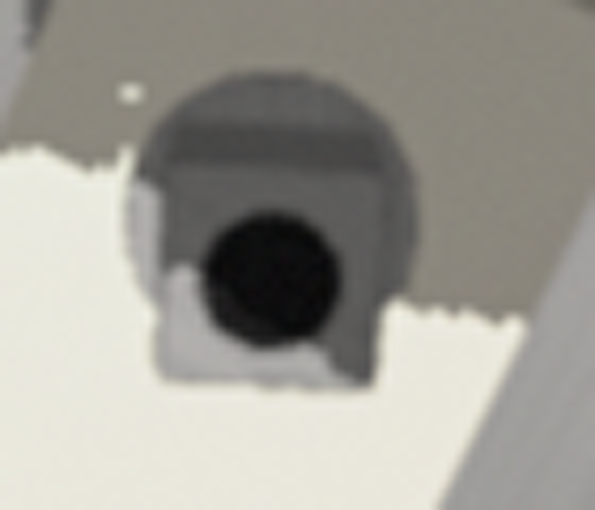

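The steel square head (wrist px ≈252,167) sits in the rack. The square purple (172,122) and green (330,187) ones are decoys, and the two round-headed nozzles are at (221,232) and (197,281). This is the right one. Next I compute its pose and grasp it.

```bash
python3 - <<'E'
from h import *
from workcell import bot
C=ld("wrist1"); f=lambda p:cr(p,8.5,(220,135))
k=np.array([atz(C,f(p),.133) for p in [(163,165),(383,168),(375,387),(157,380)]])
print(k.mean(0),atz(C,f((271,280)),.133))
for i in range(4): d=k[i]-k[i-1]; print(np.linalg.norm(d),np.degrees(np.arctan2(d[1],d[0]))%90)
fl=np.array([atz(C,f(p),.091) for p in [(123,215),(418,215)]]); print("flange",fl.mean(0),np.linalg.norm(fl[0]-fl[1]))
E
```

```text
[ 0.48077975 -0.03033164  0.133     ] [ 0.4812013  -0.03069129  0.133     ]
0.030746015027101784 24.700646467186047
0.03046503276263218 26.263153354961183
0.03133868070631023 25.7011535749658
0.031001868672981013 25.149412180918404
flange [ 0.48045141 -0.02953627  0.091     ] 0.046265624135668544
```

```bash
python3 - <<'E'
from h import *
from workcell import bot
rv=down(25.5).as_rotvec()
bot.move_l([.481,-.031,.16],velocity=.2,attitude=rv)
print(bot.move_l([.481,-.031,.098],velocity=.08,contact_N=15))
bot.gripper_close(strength=60)
bot.hold(.2)
s=bot.state(); print(s["clock"],s["ee_pos"],s["width"],s["force"],s["torque"])
print(bot.move_l([.481,-.031,.13],velocity=.06))
bot.hold(.1)
s=bot.state(); print(s["clock"],s["ee_pos"],s["width"],s["force"],s["torque"])
c=bot.capture("side"); cv2.imwrite("pics/side2.png",cv2.resize(c["frame"][110:300,120:370],None,fx=3,fy=3,interpolation=cv2.INTER_CUBIC))
E
```

```text
False
6.15 [ 0.48110621 -0.03099681  0.09847241] 0.3549712164854559 [-1.16857301  0.12152252  7.53791835] [0.00058267 0.26902042 0.0038064 ]
False
6.9333 [ 0.48081065 -0.03091453  0.12977985] 0.3562212664418007 [ 0.05344854  0.17660809 -1.96710058] [0.02095994 0.03415685 0.04910469]
```

View pics/side2.png

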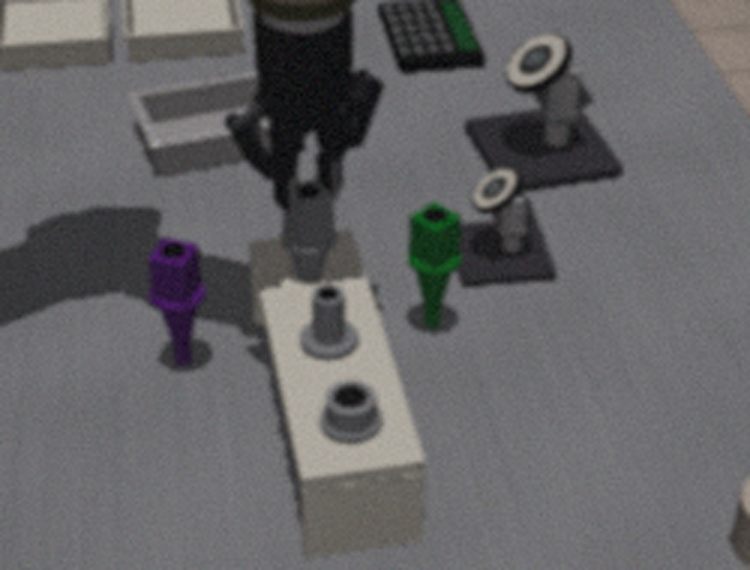

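```bash
python3 - <<'E'
from h import *
from workcell import bot
bot.move_l([.481,-.031,.32],velocity=.18)
s=bot.state(); print(s["clock"],s["ee_pos"],s["width"],s["qpos"].round(2))
L=np.array([.7415,.238,.115])
for r in range(-180,180,30):
    a,Q=final(185.5,r); 
    o=[]
    for d in (.202,.3):
        q=bot.inverse_kinematics(L+d*a,Q.as_rotvec()); o.append(None if q is None else np.round(q,2))
    print(r,*o,None if o[1] is None else np.abs(o[1]-s["qpos"]).max().round(2))
c=bot.capture("side"); pickle.dump(c,open("pics/side3.pkl","wb")); cv2.imwrite("pics/side3.png",c["frame"])
c=bot.capture("side"); cv2.imwrite("pics/side3c.png",cv2.resize(c["frame"][60:250,150:350],None,fx=3,fy=3,interpolation=cv2.INTER_CUBIC))
E
```

```text
8.1917 [ 0.48044036 -0.03097308  0.31914813] 0.357553941631748 [-0.48  0.19  0.52  2.02 -0.11  0.96  0.54]
-180 [-1.07  0.34  0.67  2.18  0.15  0.13 -0.55] [-0.85  0.11  0.24  2.15  0.68  0.43 -1.08] 1.62
-150 [-1.13  0.36  0.76  2.18 -0.2   0.12 -0.72] [-1.11  0.12  0.54  2.16  0.59  0.39 -1.51] 2.05
-120 [-1.19  0.38  0.85  2.18 -0.58  0.14 -0.87] [-1.06  0.11  0.49  2.16  0.61  0.4  -2.05] 2.59
-90 [-1.24  0.41  0.93  2.18 -0.82  0.17 -1.15] [-1.23  0.12  0.68  2.17  0.54  0.38 -2.5 ] 3.04
-60 [-1.26  0.42  0.97  2.18 -0.94  0.19 -1.56] [-1.62  0.22  1.22  2.18  0.03  0.31 -2.5 ] 3.04
-30 [ 0.12  0.41 -0.92  2.11  1.34  0.66  2.  ] [ 0.29  0.25 -1.1   2.09  1.04  0.68  2.25] 1.71
0 [-0.7   0.29  0.17  2.16  0.98  0.25  1.77] [-0.77  0.11  0.15  2.14  0.7   0.44  2.04] 1.5
30 [-0.8   0.3   0.29  2.16  0.89  0.22  1.34] [-0.87  0.11  0.27  2.15  0.67  0.42  1.55] 1.01
60 [-0.88  0.3   0.39  2.17  0.77  0.19  0.93] [-0.96  0.11  0.36  2.15  0.64  0.41  1.05] 0.75
90 [-0.94  0.31  0.48  2.17  0.64  0.16  0.53] [-0.94  0.11  0.35  2.15  0.65  0.42  0.52] 0.76
120 [-0.98  0.32  0.54  2.17  0.53  0.15  0.13] [-0.86  0.11  0.26  2.15  0.67  0.43 -0.03] 0.78
150 [-1.02  0.33  0.6   2.17  0.38  0.14 -0.25] [-0.8   0.11  0.19  2.15  0.69  0.43 -0.57] 1.11
```

View pics/side3c.png

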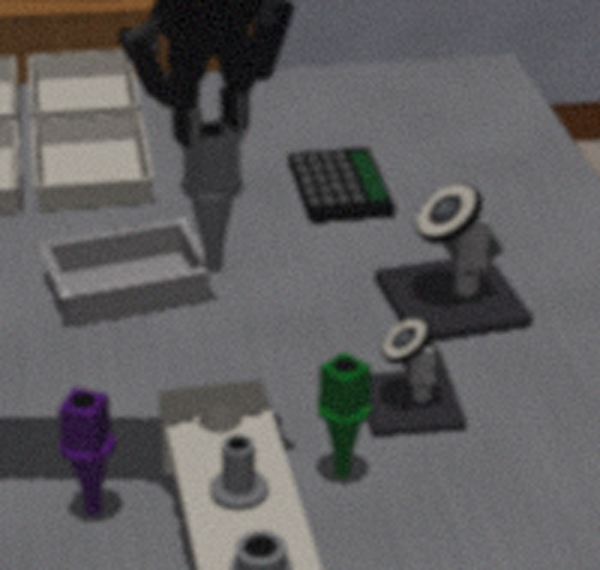

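```bash
python3 - <<'E'
from h import *
C=ld("side3"); t=np.array([.4804,-.031,.3191])
f=lambda p:cr(p,3,(150,60))
for d,m in((.0835,"mouth"),(.0135,"org"),(-.0345,"top")):
    print(m,(proj(C,t-[0,0,d])[0]-[150,60]+.5)*3)
# side-view pt heights at that vertical: px per mm
print((proj(C,t-[0,0,.0735])[0]-proj(C,t-[0,0,.0835])[0])*3)
E
```

```text
mouth [212.80690731 265.84513489]
org [210.24833812 186.73463294]
top [208.38282126 129.05318526]
[ -0.35438846 -10.95762777]
```

```bash
python3 - <<'E'
from h import *
from workcell import bot
L=np.array([.7415,.238,.115]); a,Q=final(185.5,60); rv=Q.as_rotvec()
bot.move_pose(L+.3*a,rv)
bot.move_l(L+.2035*a,velocity=.08)
bot.hold(.5)
s=bot.state(); print(s["clock"],s["ee_pos"],L+.2035*a,s["width"],s["force"],np.degrees((R.from_rotvec(s["orientation"]).inv()*Q).magnitude()))
for n in("side","top","wrist"):
    c=bot.capture(n); pickle.dump(c,open(f"pics/{n}4.pkl","wb")); cv2.imwrite(f"pics/{n}4.png",c["frame"])
s=cv2.imread("pics/side4.png")[60:200,210:350]; t=cv2.imread("pics/top4.png")[70:210,80:220]
cv2.imwrite("pics/both4.png",cv2.hconcat([cv2.resize(i,None,fx=2.8,fy=2.8,interpolation=cv2.INTER_CUBIC) for i in(s,t)]))
E
```

```text
11.1667 [0.62529646 0.22683624 0.28177451] [0.62531456 0.22681261 0.28169744] 0.35661382346664866 [-0.14210953 -0.3429546  -1.24888738] 0.008335200993564088
```

View pics/both4.png

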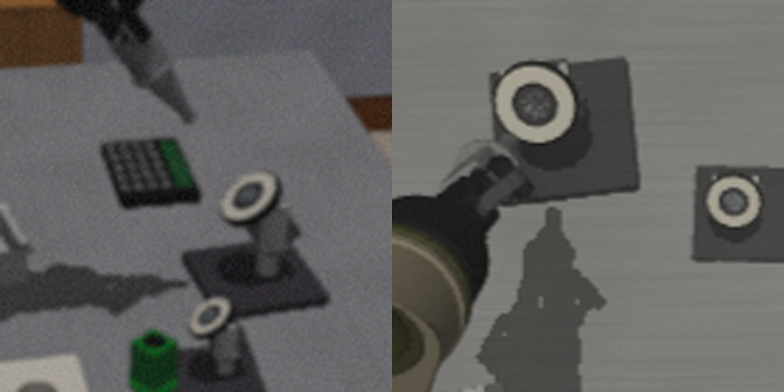

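View pics/wrist4.png

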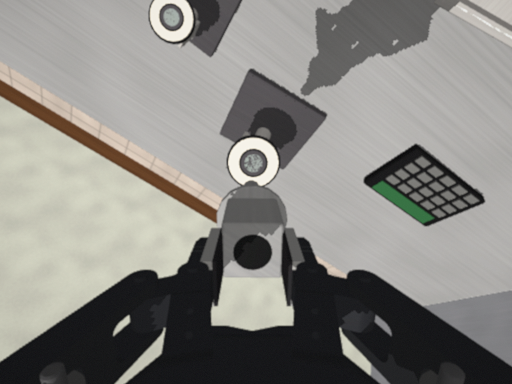

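The side view shows the nozzle pointing down at the larger camera. In the wrist view its lens is at about (253,161), in line with the nozzle's mouth at about (252,186), and the ring looks nearly circular. I'll use this close view to measure the lens and tilt.

```bash
python3 - <<'E'
import cv2
t=cv2.imread("pics/wrist4.png")
cv2.imwrite("pics/w4c.png",cv2.resize(t[125:285,195:315],None,fx=3.7,fy=3.7,interpolation=cv2.INTER_CUBIC))
from h import *
C=ld("wrist4"); g=cv2.cvtColor(C["frame"],cv2.COLOR_BGR2GRAY)[125:195,218:290]
g=cv2.resize(g,None,fx=8,fy=8,interpolation=cv2.INTER_CUBIC)
f=lambda p:cr(p,8,(218,125))
L=np.array([.7415,.238,.115]); a,Q=final(185.5,60); tcp=np.array([.6253,.2268,.2817])
print("pred lens",proj(C,L),"mouth",proj(C,tcp-.0835*a),"org",proj(C,tcp-.0135*a),"top",proj(C,tcp+.0345*a))
# lens (dark) inner disc: largest dark comp surrounded by ring
m=((g<190)*255).astype(np.uint8)
cs,_=cv2.findContours(m,cv2.RETR_LIST,cv2.CHAIN_APPROX_NONE)
for k in cs:
    if cv2.contourArea(k)>3000 : e=cv2.fitEllipse(k); print(f(e[0]),np.array(e[1])/8,e[2])
E
```

```text
pred lens [[252.45685019 161.98778078]] mouth [[252.79655184 187.47239166]] org [[253.18581289 216.43092524]] top [[253.65914958 251.6441498 ]]
[252.94455338 162.45262909] [28.52192497 28.61981392] 83.75051879882812
[252.98141479 161.10669708] [47.0390358  50.60817337] 94.1806411743164
[253.5 159.5] [82.53276062 85.19509125] 90.0
```

View pics/w4c.png

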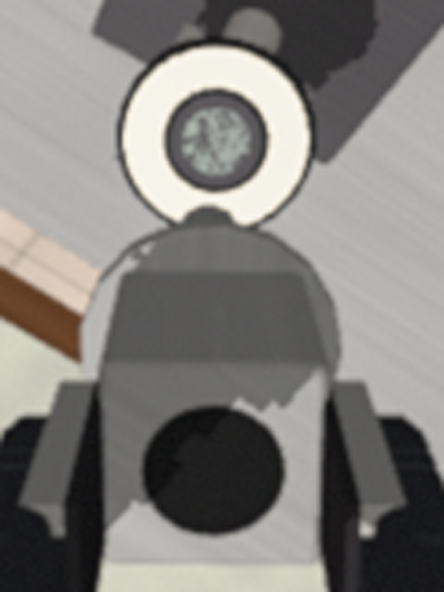

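```bash
python3 - <<'E'
from h import *
from workcell import bot
bot.hold(.3)
s=bot.state(); print(s["clock"],np.abs(s["qvel"]).max(),s["width"],s["ee_pos"])
cv2.imwrite("pics/rack5.png",cv2.resize(bot.capture("side")["frame"][170:295,160:290],None,fx=4,fy=4))
bot.job_done()
E
```

```text
11.6167 0.002363456133945997 0.35343059008136535 [0.62531299 0.22679793 0.28167212]
the job is handed in; nothing more can be done
```

View pics/rack5.png

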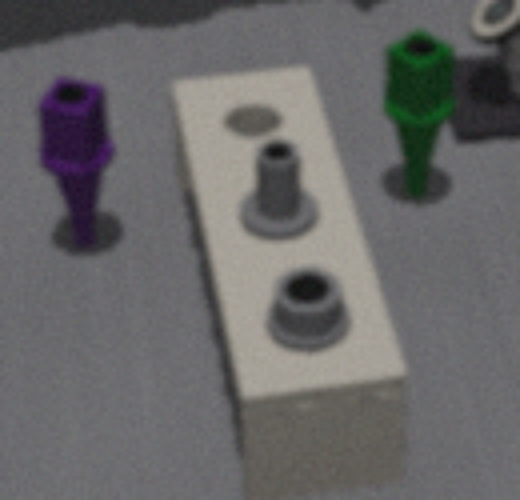

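I took the steel square-headed nozzle out of the rack and handed the job in at 11.6 s. The arm was still gripping it, mouth towards the lens of the larger camera, at the focus point on the optical axis.

**Last checks**
- **Aim:** in the wrist view the lens was about 0.7 px from where I expected it, and the lens disc looked circular. Both mean the nozzle is well lined up.
- **Stillness and grip:** the joints were still (at most 0.002 rad/s) and the grip width was steady.
- **Rack:** the last picture shows the empty hole, with both round-headed nozzles still seated and the green and purple look-alikes standing where they were.

**Disagreements**
- My first ring fit picked up a wrong outline, so I redid it.
- The side and top views differed by about 2–4 mm, and up to about 17 mm on one foot corner.
- The lens height came out as 111–112 mm against the stated 115 mm; I used 115 mm.
- The heading came out as 184.6° from the ring and 186.4° from the foot; I used 185.5°.

The lens and heading differences are well within the allowed tolerance. I did not separately measure the distance from mouth to lens at the end. It follows from the arm's pose, the grasp height I checked after lifting, and the lens position.

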